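# Set a glass Petri dish on the colony counter

### The arm

A 6-joint arm with a two-finger parallel gripper is mounted at the origin on the work surface. World frame = base frame: x ahead of the robot, y to its left, z up, the work surface at z = 0. Lengths are in mm, angles in rad, forces in N, time in s.
With the tool pointing down it reaches from about 350 to 975 mm from the base axis. Payload 7.1 kg.
Tool frame: the origin (TCP) lies on the mounting face of the last link; the fingertips stand 182 mm ahead of it and the grasp point (between the pads) lies 163 mm ahead of it (ctrl.tip_reach is the distance from the TCP to the fingertips, in mm); z points along the fingers, y is the direction in which the jaws open and shut (so a half turn about z gives the same grasp; the last joint's range is limited). The gripper opens to 88 mm and grips with 3 to 60 N. Pads are 20 mm wide; open, the fingers measure 115 mm over their backs; the gripper's body (75 mm by 178 mm) begins 61 mm behind the grasp point.
Start: joints at [1.169, 0.423, 1.63, -0, 1.089, -0.019], TCP at [233.418, 579.761, 404.675] pointing down, gripper open.
Joint ranges: [-3, 3], [-0.9, 2.11], [0.09, 2.58], [-1.31, 4.45], [0.11, 2.69], [-2.54, 2.54]. Speed limits (rad/s): [2.39, 2.39, 3.01, 3.14, 3.14, 3.14].

### API

Orientations are given as a rotation vector (axis times angle).
In Python, from workcell import ctrl gives the robot as it stands.
- The arm moves only by the tool jog_arm, never from a script. Its argument "steps" is a list that holds one entry, the list of rows, each a list of 7 numbers: the shift along the tool's x, y, z in m, then the turn, a rotation vector about the tool's x, y, z in degrees, then the gripper's target within -1 to 1 (shut at 1, half-way at 0, fully open at -1). A call has 1 to 20 rows; each row shifts and turns the commanded pose from where the row before left it, along the tool's axes as they then stand; what a row does not reach is not made up. A row lasts 1/12 s, in which the tool goes at most 41.7 mm and 7.16 degrees, less where a joint would pass 70% of its speed; a pose out of reach is approached as far as the arm can. A call is refused whole if a number of a shift passes 0.0417 or a number of a turn 7.16, either way. A call with a gripper value outside its range is refused whole. The fingers move at their own pace and stop on an object; the grip force is fixed at half the most. Time passes only in rows, so rows that do not move let the fingers close. It gives the time, the measured TCP pose, the force and the opening at its end, in the units of the state.
- ctrl.get_obs(): the state, without advancing time (a new reading comes with each control period).
- ctrl.get_image(name): name is "scene" or "top"; returns the picture (420x560x3 uint8, red, green, blue); there is no depth.
- ctrl.camera_info(name): a dict with "fx", "fy", "cx", "cy" (pixels), "dist" ([k1, k2, p1, p2, k3] as OpenCV has them; the pictures are not rectified), "origin" and "attitude" of the camera in the world. Camera axes: x right, y down, z forward; pixel columns grow to the right and rows downward; lengths in mm; the calibration is good to about 2 mm. A picture is of the moment at which its call begins. camera_info takes no time and is no camera call.
- ctrl.close_job(): hands the job in, once; it reports no verdict.
Trained networks look in the newest picture that a camera, given by its name, has taken for a name from the list of things; names that differ only in an ending like _2 or _b are one class to them, and where a whole thing is asked for, a point or a joint stands for the part that bears it (a point fixed in the world has none). Each returns a list of dicts, best first, with "p" (0 to 1); they miss things now and then, are a little off and sometimes report something else, mostly with a low value. They report only what shows in the picture. A call takes as long as a camera call. They do not tell look-alikes from the thing itself.
- ctrl.look_for(thing, camera): "bbox" ([left, top, right, bottom] in pixels, round what is visible of it).
- ctrl.trace(thing, camera): "pixels" (420x560 bool, what is visible of it) and "bbox" ([left, top, right, bottom] in pixels, round what is visible of it).
- ctrl.landmark_of(thing, camera): "uv" ([column, row] in pixels: a listed point, or the origin of a listed thing).
The state is a dict: "t": time; "qpos": joint angles; "qvel": joint speeds; "joint_torque": joint torques, N m; "ee_pos": TCP position; "orientation": TCP orientation; "ft_force": force on the tool from outside, world axes, zero at the start; "moment": the same for the moment, N m; "width": finger opening in mm.
Only numpy, scipy, OpenCV 4.12 (cv2) and the standard library are available. Lean on these libraries where they do the work, as an engineer would, in place of code of your own. Each camera call takes 0.05 s, during which the arm holds its last target.

### The job

Get the small glass Petri dish ready for counting: handle it gently, as its thin glass cracks if squeezed hard, and set it softly, lid up, flat on the colony counter's sloping stage, centred against the two stop pins, and let go of it. Then swing the magnifier in until its lens stands squarely over the dish. Leave the dish carrier, the cup of loops and the slide box where they are.

Things in the scene. Friction and masses are not known exactly. Their poses are not given: they have to be found in the camera images.
- dish_center (a point): Centre (9 mm over the underside) of the small round glass Petri dish, lid on: 62 mm diameter, 18 mm high, about 60 g, straw-coloured inside, standing lid up on the bench; z points up through the lid. The only small dish: those in the carrier are 91 mm wide. Its thin glass cracks if a grip of more than 40 N closes on it (80 N, both fingers added): 20 N is plenty.
- stage: Flat white glass plate, 124 x 124 mm, ruled with a round grid, on the colony counter's sloping top. Origin: centre of its upper surface, 115 mm over the bench. z: square out of the plate, leaning 30 degrees from vertical towards the robot's side; x: up the slope; y: level. The plate senses touch: never press the dish on it with more than 25 N.
- magnifier (a joint): Swing of the round magnifier about its post (rad): 0 = lens exactly over the stage's centre; starts swung out, 1.35 to 1.7, to the stage's -y side; limits -0.35 and 2.0. Positive is counter-clockwise looking down on the plate. The pivot is stiff (0.3 N m, about 4 N at the handle), has no stop or catch at 0 and stays where it is left.
- pivot (a point): Foot of the magnifier's post (14 mm diameter), on the swing axis, in the plane of the plate's upper surface: in the stage's frame at x = 80 mm, y = -115 mm. The axis is parallel to the stage's z. A sleeve of 28 mm diameter tops the post, 142 mm out from the plate's plane.
- handle (a point): Point on the axis of the magnifier's black handle stub, 14 mm below its top. The stub is round, 16 mm diameter, parallel to the stage's z, and stands 42 mm up from the arm between post and lens, 80 mm from the swing axis. This point is 150 mm out from the plate's plane; the arm's and the lens frame's tops are at 122 mm or lower.
- lens (a point): Centre of the magnifier's lens: black frame 100 mm in diameter and 12 mm thick, 140 mm from the swing axis, parallel to the stage plate, its underside 110 mm out from the plate.
- dish_carrier: Bystander: steel wire carrier with three large dishes, 104 mm diameter, 77 mm high; origin at the centre of its underside.
- loop_cup: Bystander: clear beaker, 80 mm diameter, with blue loops and a pencil up to 165 mm high; origin at the centre of its underside.
- slide_box: Bystander: flat grey slide box, 87 x 102 x 37 mm; origin at the centre of its underside.
- pins (a point): Midpoint between the feet of the two steel stop pins (8 mm diameter, 9 mm high) that stand on the plate downhill of its centre: in the stage's frame at x = -28 mm, y = +20 and -20 mm. A dish that rests against both is exactly centred on the plate. Friction may or may not hold a dish higher up the slope; the pins stop it. Let go with the dish down on the plate, or within 2 mm of it.
- counter: The colony counter: white wedge-shaped housing, fixed. Origin on the bench under the stage's centre. Its sloping top lies 3 mm below the stage's surface, is 260 mm wide (y) and runs from 150 mm downhill to 120 mm uphill of the stage's centre; dark display and keys downhill.
Things that resemble listed ones, but are neither listed nor needed, are in the scene too. Of the things that look like the part that bears dish_center, take the one that is farthest to the robot's left at the start.

How it is judged:
By the outcome, as a careful person would: the job done as asked, in the order asked, and still so for the second after the job is handed in, with the robot touching nothing.
It also fails if it takes over 58 s, if anything falls off the work surface, if the arm or the gripper's body presses on something with over 40 N, if the wrist force passes 120 N, or if a joint passes its speed limit or range.

## Working session

There is one attempt and no reset: what is moved stays moved. The work goes in short steps, Python scripts to look and compute and a tool call to move; the robot and the scene stay as the last step left them, time stands still between calls to the robot, and variables do not carry over. Pictures are saved under pics/ and viewed, and the job is handed in when it is done.

Besides the shell and the picture viewer there is one more tool, called after "Emit:" as name([rows], argument=value, ...), one row to a line, values as JSON. jog_arm: Moves the arm, as the interface text tells. Its arguments: {"type":"object","properties":{"steps":{"type":"array"}},"required":["steps"]}

```bash
ls; mkdir -p pics
python3 - <<'E'
from workcell import ctrl
import cv2
print(ctrl.get_obs())
for n in ("scene","top"):
    im=ctrl.get_image(n); cv2.imwrite(f"pics/{n}0.png",im[:,:,::-1]); print(n,ctrl.camera_info(n))
for n in ("scene","top"):
    for th in ("dish_center","stage","pins","pivot","handle","lens","dish_carrier","loop_cup","slide_box","counter"):
        r=ctrl.landmark_of(th,n)
        print(n,th,[( [round(float(a),1) for a in d['uv']],round(float(d['p']),2)) for d in r])
print(ctrl.get_obs()['t'])
E
```

```text
pics
{'t': 0.0, 'qpos': array([ 1.16899422e+00,  4.23845625e-01,  1.63067850e+00,  1.34561428e-05,
        1.08856099e+00, -1.89984459e-02]), 'qvel': array([-1.26104204e-03,  4.77317689e-04,  8.47956114e-04,  6.87584353e-04,
       -6.03774623e-05, -8.54721438e-04]), 'joint_torque': array([ 9.97718998e-04, -5.44626188e+01, -2.73663837e+01,  6.43884041e-02,
        2.26863928e-02, -1.44650435e-04]), 'ee_pos': array([233.32011647, 579.52569606, 403.90300744]), 'orientation': array([-5.97589820e-01, -3.08390239e+00,  2.28850903e-03]), 'ft_force': array([0.61299786, 0.01164485, 0.45200301]), 'moment': array([ 0.00640629, -0.02858097,  0.05019778]), 'width': 87.75057786652164}
scene {'fx': 543.1450043757889, 'fy': 543.1450043757889, 'cx': 277.21434711576296, 'cy': 204.00154838771869, 'dist': array([0.02821561, 0.        , 0.        , 0.        , 0.        ]), 'origin': array([1307.94701754, -471.86095121, 1044.74906915]), 'attitude': array([-2.05483442, -1.21486013,  0.51024365])}
top {'fx': 399.60270913173224, 'fy': 399.60270913173224, 'cx': 292.5174870727952, 'cy': 209.870153970043, 'di
[... 529 characters left out ...]
e dish_carrier [([169.3, 368.0], 0.23)]
scene loop_cup [([171.3, 370.1], 0.64), ([350.9, 214.8], 0.6)]
scene slide_box [([411.1, 268.4], 0.86)]
scene counter [([287.3, 302.3], 0.77)]
top dish_center [([203.7, 243.2], 0.94), ([235.6, 209.6], 0.94), ([230.5, 299.7], 0.83), ([248.2, 256.1], 0.62)]
top stage [([314.3, 162.9], 0.96), ([204.5, 242.1], 0.63)]
top pins [([312.6, 173.8], 0.97), ([355.6, 136.3], 0.24)]
top pivot [([357.0, 135.2], 0.81)]
top handle [([392.9, 169.6], 0.77)]
top lens [([405.2, 186.6], 0.56), ([310.4, 180.2], 0.44)]
top dish_carrier [([150.6, 220.8], 0.92)]
top loop_cup [([418.9, 166.5], 0.95)]
top slide_box [([193.5, 163.3], 0.84)]
top counter [([311.1, 178.2], 0.9)]
1.1
```

View pics/scene0.png

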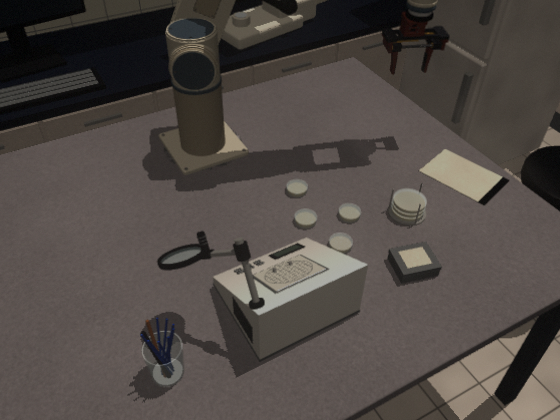

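View pics/top0.png

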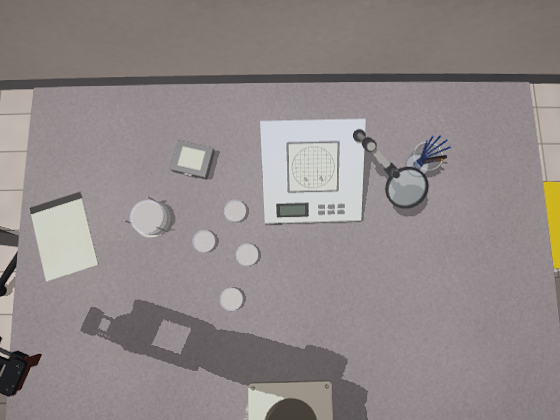

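```bash
cat > h.py <<'E'
import numpy as np, cv2
from workcell import ctrl
from scipy.spatial.transform import Rotation as R
def cam(n):
    c=ctrl.camera_info(n); K=np.array([[c['fx'],0,c['cx']],[0,c['fy'],c['cy']],[0,0,1]]); 
    return K,np.array(c['dist']),np.array(c['origin']),R.from_rotvec(c['attitude'])
def proj(n,P):
    K,d,o,r=cam(n); P=np.atleast_2d(np.array(P,float))
    ri=r.inv(); return cv2.projectPoints(P.reshape(-1,1,3),ri.as_rotvec(),-ri.apply(o),K,d)[0].reshape(-1,2)
def onplane(n,uv,z=None,p0=None,nrm=None):
    K,d,o,r=cam(n); u=cv2.undistortPoints(np.array(uv,float).reshape(-1,1,2),K,d).reshape(-1,2)
    v=r.apply(np.c_[u,np.ones(len(u))])
    if nrm is None: p0=np.array([0,0,z]);nrm=np.array([0,0,1.])
    return o+v*(((p0-o)@nrm)/(v@nrm))[:,None]
def tri(uvs): # dict name->uv
    A=np.zeros((3,3));b=np.zeros(3)
    for n,uv in uvs.items():
        K,d,o,r=cam(n);u=cv2.undistortPoints(np.array(uv,float).reshape(-1,1,2),K,d).reshape(2)
        v=r.apply([u[0],u[1],1]);v/=np.linalg.norm(v);M=np.eye(3)-np.outer(v,v);A+=M;b+=M@o
    return np.linalg.solve(A,b)
def stageR(yaw):
    c=np.pi/6
    return np.array([[np.cos(yaw),-np.sin(yaw),0],[np.sin(yaw),np.cos(yaw),0],[0,0,1]])@np.array([[np.cos(c),0,-np.sin(c)],[0,1,0],[np.sin(c),0,np.cos(c)]])
E
python3 - <<'E'
from h import *
im=cv2.imread('pics/top0.png')
c=im[100:240,240:460]; cv2.imwrite('pics/tz.png',cv2.resize(c,None,fx=3.6,fy=3.6,interpolation=cv2.INTER_CUBIC))
im=cv2.imread('pics/scene0.png')
c=im[170:350,140:390]; cv2.imwrite('pics/sz.png',cv2.resize(c,None,fx=3.2,fy=3.2,interpolation=cv2.INTER_CUBIC))
S=[[302.4,222.4],[347.8,213.3],[299.8,190.2],[339.3,245.3]]
T=[[203.7,243.2],[235.6,209.6],[230.5,299.7],[248.2,256.1]]
print(onplane('scene',S,9).round(1));print(onplane('top',T,9).round(1))
E
```

```text
[[451.5  93.8   9. ]
 [480.7 220.7   9. ]
 [337.3 153.7   9. ]
 [567.7 134.6   9. ]]
[[473.3 227.5   9. ]
 [564.8 140.5   9. ]
 [320.6 153.9   9. ]
 [435.9 106.1   9. ]]
```

View pics/tz.png

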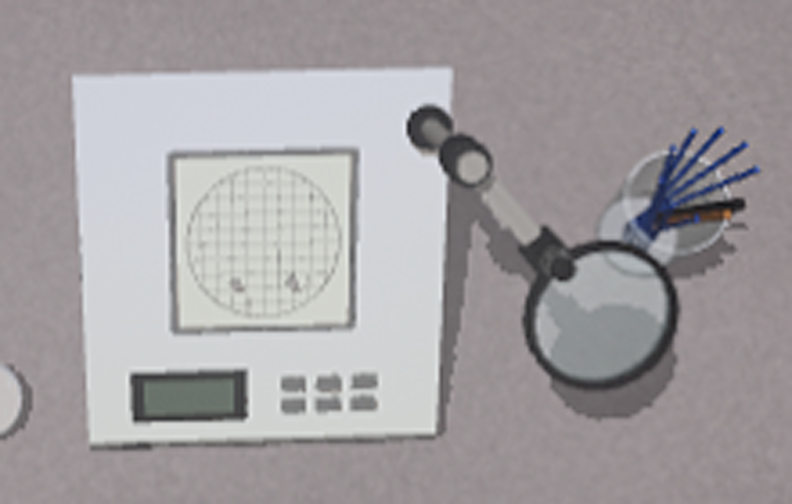

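View pics/sz.png

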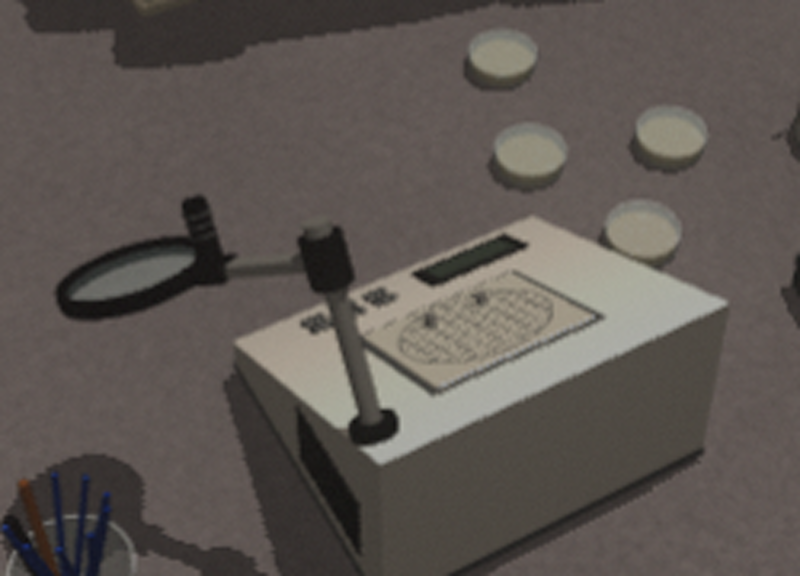

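```bash
cat > fit.py <<'E'
from h import *
from scipy.optimize import least_squares
from scipy.ndimage import map_coordinates
def S2W(p,P):
    return np.array([p[0],p[1],115.])+np.atleast_2d(P)@stageR(p[2]).T
def housing():
    c=[np.array(a,float) for a in ([-150,130,-3],[-150,-130,-3],[120,-130,-3],[120,130,-3])]
    return [(c[i],c[(i+1)%4]) for i in range(4)]
def measure(n,g,p,edges,w):
    out=[]
    for k,(a,b) in enumerate(edges):
        t=np.linspace(.05,.95,40)[:,None]; P=a+(b-a)*t
        q=proj(n,S2W(p,P)); d=q[-1]-q[0]; d/=np.linalg.norm(d); nn=np.array([-d[1],d[0]])
        s=np.arange(-w,w+.01,.25)
        xy=q[:,None,:]+s[None,:,None]*nn
        pr=map_coordinates(g,[xy[...,1],xy[...,0]],order=1,mode='nearest')
        gr=np.abs(np.gradient(cv2.GaussianBlur(pr,(5,1),0),axis=1))
        j=gr.argmax(1); ok=(gr[np.arange(40),j]>2)
        jj=[]
        for i in range(40):
            lo,hi=max(0,j[i]-4),min(len(s),j[i]+5); jj.append((s[lo:hi]*gr[i,lo:hi]).sum()/max(gr[i,lo:hi].sum(),1e-6))
        jj=np.array(jj); m=np.median(jj[ok]) if ok.sum()>5 else 0; ok&=np.abs(jj-m)<1.5
        out.append((n,P[ok],(q+jj[:,None]*nn)[ok],nn,k))
    return out
def fit(p,names,imgs,iters=8):
    for it in range(iters):
        w=8 if it<3 else 3
        M=[]
        for n in names: M+=measure(n,imgs[n],p,housing(),w)
        def res(x): return np.concatenate([((proj(n,S2W(x,P))-q)@nn) for n,P,q,nn,k in M if len(P)])
        r=least_squares(res,p,x_scale=[1,1,.01],loss='soft_l1'); p=r.x
    rs=[(n,k,len(P),round(float(np.mean((proj(n,S2W(p,P))-q)@nn)),2)) for n,P,q,nn,k in M if len(P)]
    return p,rs
E
python3 - <<'E'
from fit import *
imgs={n:cv2.cvtColor(cv2.imread(f'pics/{n}0.png'),cv2.COLOR_BGR2GRAY).astype(float) for n in('top','scene')}
p0=onplane('top',[[314,163]],115)[0]; p0=[p0[0],p0[1],0.0]; print(p0)
for names in (['top'],['scene'],['top','scene']):
    p,rs=fit(p0,names,imgs); print(names,p.round(3)); print(rs)
for n in('top','scene'):
    im=cv2.imread(f'pics/{n}0.png'); im=cv2.resize(im,None,fx=3,fy=3)
    def pl(P,c):
        q=((proj(n,S2W(p,P))+.5)*3-.5).round().astype(int); cv2.polylines(im,[q.reshape(-1,1,2)],True,c,1)
    s=lambda h:np.array([[-h,-h,0],[-h,h,0],[h,h,0],[h,-h,0]])
    pl(s(62),(0,0,255)); pl(np.array([a for a,b in housing()]),(0,255,0))
    th=np.linspace(0,6.28,40)
    for y in(20,-20): pl(np.c_[-28+4*np.cos(th),y+4*np.sin(th),0*th+9],(255,0,0))
    pl(np.c_[80+7*np.cos(th),-115+7*np.sin(th),0*th],(255,0,255))
    pl(np.c_[80+14*np.cos(th),-115+14*np.sin(th),0*th+142],(255,0,255))
    im=im[330:680,720:1400] if n=='top' else im[520:1060,420:1180]
    cv2.imwrite(f'pics/ov_{n}.png',im)
E
```

```text
[np.float64(663.9329898928673), np.float64(-72.55547152512787), 0.0]
['top'] [ 6.52672e+02 -6.90090e+01  1.00000e-02]
[('top', 0, 40, -0.22), ('top', 1, 36, -0.14), ('top', 2, 40, -0.22), ('top', 3, 40, -0.11)]
['scene'] [ 6.54377e+02 -6.92090e+01  1.10000e-02]
[('scene', 0, 21, 1.77), ('scene', 1, 38, -0.03), ('scene', 2, 40, 0.36), ('scene', 3, 40, -0.05)]
['top', 'scene'] [ 6.53451e+02 -6.92490e+01  1.00000e-02]
[('top', 0, 40, -0.51), ('top', 1, 37, -0.02), ('top', 2, 40, 0.08), ('top', 3, 40, -0.22), ('scene', 0, 21, 2.0), ('scene', 1, 39, -0.11), ('scene', 2, 40, -0.04), ('scene', 3, 40, 0.09)]
```

View pics/ov_top.png

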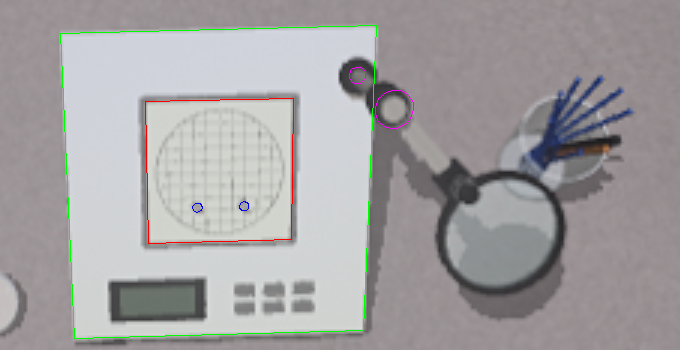

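View pics/ov_scene.png

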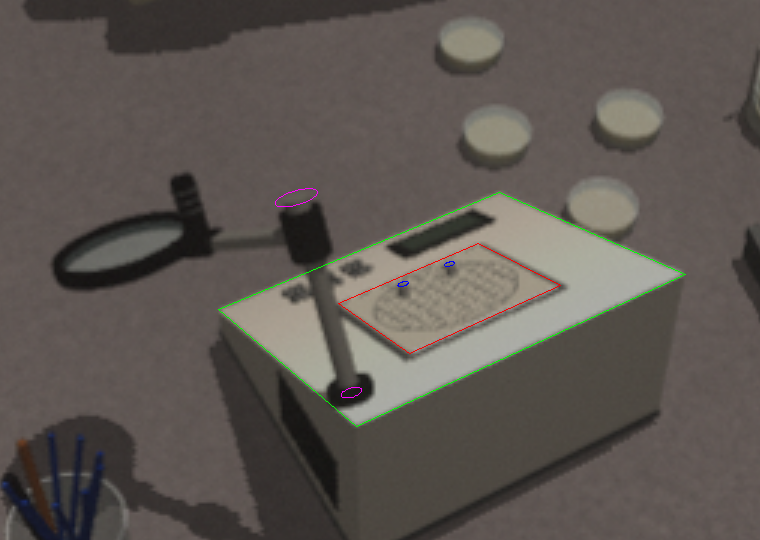

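```bash
cat > dish.py <<'E'
from h import *
def cyl(p,r,h,A=np.eye(3)):
    th=np.linspace(0,2*np.pi,60,endpoint=False); c=np.c_[r*np.cos(th),r*np.sin(th),0*th]
    return np.array(p)+np.r_[c,c+[0,0,h]]@A.T
def hullm(n,P):
    h=cv2.convexHull(((proj(n,P)+.5)*8).astype(np.float32)).reshape(-1,2)
    m=np.zeros((420*8,560*8),np.uint8); cv2.fillPoly(m,[h.round().astype(int)],1)
    M=cv2.moments(m[:, :],True); return np.array([M['m10']/M['m00']/8-.5+.06,M['m01']/M['m00']/8-.5+.06]),M['m00']/64
def cen(m):
    M=cv2.moments(m.astype(np.uint8),True); return np.array([M['m10'],M['m01']])/M['m00']
E
python3 - <<'E'
from dish import *
for n in ('top','scene'):
    for d in ctrl.trace('dish_center',n):
        m=d['pixels']; c=cen(m); g=onplane(n,[c],9)[0]
        for _ in range(4):
            hc,a=hullm(n,cyl([g[0],g[1],0],31,18)); g=g+onplane(n,[c],9)[0]-onplane(n,[hc],9)[0]
        print(n,round(float(d['p']),2),c.round(1),'pos',g.round(1),'area',m.sum(),'pred',round(a))
for th in ('lens','handle','magnifier'):
  for n in ('top','scene'):
    for d in ctrl.trace(th,n): print(th,n,round(float(d['p']),2),np.array(d['bbox']).round(1),cen(d['pixels']).round(1),d['pixels'].sum())
for th in ('dish_carrier','loop_cup','slide_box'):
    for d in ctrl.landmark_of(th,'top'): print(th,d['p'],onplane('top',[d['uv']],0).round(0))
print(ctrl.get_obs()['t'])
E
```

```text
top 0.97 [231.  298.6] pos [323.9 152.4   9. ] area 413 pred 456
top 0.95 [247.  253.7] pos [442.5 109.3   9. ] area 410 pred 430
top 0.83 [203.3 240.5] pos [480.9 228.6   9. ] area 390 pred 440
top 0.73 [234.6 210.4] pos [562.6 143.4   9. ] area 348 pred 423
scene 0.91 [297.  188.2] pos [325.4 151.2   9. ] area 348 pred 350
scene 0.71 [305.8 218.6] pos [442.8 109.3   9. ] area 384 pred 404
scene 0.61 [349.4 213.3] pos [482.1 224.8   9. ] area 399 pred 396
scene 0.56 [340.9 242.7] pos [561.5 143.3   9. ] area 386 pred 453
lens top 0.91 [360.7 136.9 427.7 207.3] [400. 180.] 1742
lens top 0.69 [408.6 137.6 446.8 173.5] [426.2 156.8] 840
lens top 0.67 [275.  129.4 427.7 217.8] [342.6 174.4] 4965
lens scene 0.7 [158.4 232.8 249.7 270.1] [201.1 253.4] 1550
handle top 0.68 [360.3 136.2 429.5 203.5] [400.  180.3] 1677
handle top 0.3 [275.1 127.2 424.7 217.5] [342.1 175. ] 5167
handle scene 0.93 [160.6 233.4 253.1 270.6] [201.3 253.7] 1562
magnifier top 0.94 [364.  138.8 428.  208. ] [400.  179.7] 1775
magnifier scene 0.93 [161.8 230.4 246.7 272.7] [200.3 253.9] 1409
magnifier scene 0.6 [388.7 243.1 439.8 283.9] [413.8 262.6] 1553
dish_carrier 0.92 [[539. 378.   0.]]
loop_cup 0.95 [[ 683. -384.    0.]]
slide_box 0.84 [[702. 262.   0.]]
1.65
```

Run:
```python
from dish import *
from fit import S2W
p=[653.2,-69.1,0.0105]
A=stageR(p[2])
def mag(q):
    f=np.arctan2(115,-80)+q; u=np.array([np.cos(f),np.sin(f)])
    piv=np.array([80,-115]); return piv+80*u, piv+140*u
ims={n:cv2.imread(f'pics/{n}0.png') for n in('top','scene')}
# lens dark frame: fit by darkness on projected ring
from scipy.ndimage import map_coordinates
th=np.linspace(0,2*np.pi,180)
for n in ims:
    g=cv2.cvtColor(ims[n],cv2.COLOR_BGR2GRAY).astype(float)
    best=[]
    for q in np.arange(1.2,1.85,.01):
        h,l=mag(q)
        # area between r=45..50 at z=122
        v=np.mean([map_coordinates(g,proj(n,S2W(p,np.c_[l[0]+r*np.cos(th),l[1]+r*np.sin(th),0*th+z])).T[::-1],order=1).mean() for r,z in((46,122),(48,122),(48,116))])
        best.append((v,q))
    best.sort(); print(n,[(round(a,1),round(b,2)) for a,b in best[:6]])
for n,uv in (('top',(235,210)),('top',(203.5,241)),('scene',(349.4,213.3))):
    im=ims[n]; x,y=map(int,uv); print(im[y-14:y+15:1,x].mean(1).round(0).astype(int), im[y,x-16:x+17].mean(1).round(0).astype(int))
    c=im[y-25:y+25,x-25:x+25]; cv2.imwrite(f'pics/d_{n}_{x}.png',cv2.resize(c,None,fx=8,fy=8,interpolation=cv2.INTER_CUBIC))
q=1.5
```

```text
top [(np.float64(58.7), np.float64(1.7)), (np.float64(59.1), np.float64(1.69)), (np.float64(66.8), np.float64(1.71)), (np.float64(68.2), np.float64(1.68)), (np.float64(80.1), np.float64(1.72)), (np.float64(82.0), np.float64(1.67))]
scene [(np.float64(34.5), np.float64(1.73)), (np.float64(34.9), np.float64(1.74)), (np.float64(34.9), np.float64(1.72)), (np.float64(35.7), np.float64(1.75)), (np.float64(36.3), np.float64(1.71)), (np.float64(37.1), np.float64(1.76))]
[155 152 149 162 177 190 193 192 193 192 192 192 192 191 192 192 192 192
 192 192 192 192 192 193 194 163 144 150 150] [154 152 150 149 149 176 194 192 194 192 191 192 192 192 192 192 192 192
 192 192 192 192 193 193 193 194 193 122 108 105 155 155 153]
[148 146 152 171 187 192 191 191 191 191 191 192 192 192 193 192 191 194
 193 191 191 191 192 192 191 160 146 149 150] [152 149 145 146 146 168 168 187 194 195 196 193 191 191 194 195 193 191
 191 192 192 192 191 192 191 192 193 187 120 105 105 104 149]
[ 88  89  88  91 106 116 121 126 138 137 139 140 138 138 138 136 136 138
 138 123  88  67  64  59  55  74  91  92  93] [ 89  91  90  85  67  59  91 133 142 137 137 139 138 137 135 137 138 139
 140 138 138 138 139 138 140 141 138 115  92  87  87  90  91]
```

View pics/d_top_203.png

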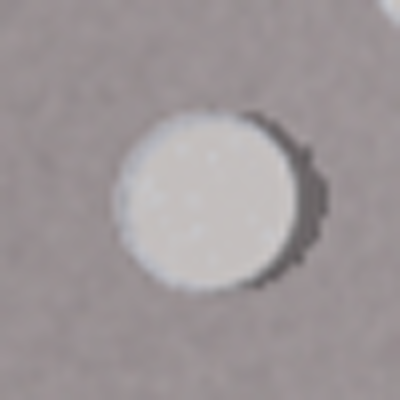

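View pics/d_scene_349.png

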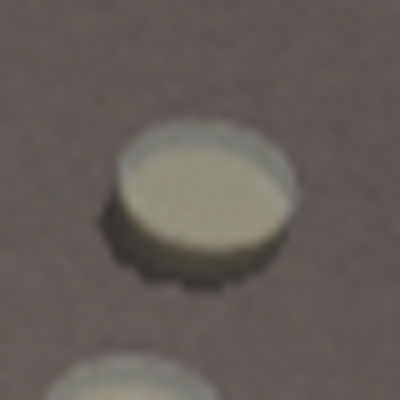

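```bash
cat > mv.py <<'E'
from h import *
import sys
P=[653.2,-69.1,0.0105]; A=stageR(P[2]); O=np.array([P[0],P[1],115.])
def st(): 
    o=ctrl.get_obs(); return o,np.array(o['ee_pos']),R.from_rotvec(o['orientation'])
def rel(tp,tR=None):
    o,p,r=st(); d=r.inv().apply(np.array(tp)-p); print('shift tool mm',d.round(2),'norm',np.linalg.norm(d).round(1))
    if tR is not None: print('turn deg (tool)',np.degrees((r.inv()*tR).as_rotvec()).round(2))
def downR(b): # tool z down, y axis at bearing b deg
    b=np.radians(b); y=np.array([np.cos(b),np.sin(b),0]); z=np.array([0,0,-1.]); return R.from_matrix(np.c_[np.cross(y,z),y,z])
def stgR(s): # tool z = -stage z, y = s*stage y
    y=s*A[:,1]; z=-A[:,2]; return R.from_matrix(np.c_[np.cross(y,z),y,z])
def S(x,y,z): return O+A@np.array([x,y,z],float)
E
python3 - <<'E'
from mv import *
o,p,r=st(); print(p.round(1),r.as_matrix().round(3))
rel([481.5,227,265],downR(0))
E
```

```text
[233.4 579.8 404.7] [[-0.928  0.373 -0.   ]
 [ 0.373  0.928 -0.   ]
 [-0.    -0.    -1.   ]]
shift tool mm [-361.9  -234.58  139.68] norm 453.3
turn deg (tool) [-0.    0.   68.07]
```

Emit:
jog_arm([
  [[-0.03015,-0.01955,0.01164,0,0,0,-1],[-0.03015,-0.01955,0.01164,0,0,0,-1],[-0.03015,-0.01955,0.01164,0,0,0,-1],[-0.03015,-0.01955,0.01164,0,0,0,-1],[-0.03015,-0.01955,0.01164,0,0,0,-1],[-0.03015,-0.01955,0.01164,0,0,0,-1],[-0.03015,-0.01955,0.01164,0,0,0,-1],[-0.03015,-0.01955,0.01164,0,0,0,-1],[-0.03015,-0.01955,0.01164,0,0,0,-1],[-0.03015,-0.01955,0.01164,0,0,0,-1],[-0.03015,-0.01955,0.01164,0,0,0,-1],[-0.03015,-0.01955,0.01164,0,0,0,-1],[0,0,0,0,0,6.8,-1],[0,0,0,0,0,6.8,-1],[0,0,0,0,0,6.8,-1],[0,0,0,0,0,6.8,-1],[0,0,0,0,0,6.8,-1],[0,0,0,0,0,6.8,-1],[0,0,0,0,0,6.8,-1],[0,0,0,0,0,6.8,-1]],
])

```text
t: 3.32
ee_pos: [481.6, 227.0, 265.1]
orientation: [1.949, 2.464, 0.0]
ft_force: [-0.7, 0.0, -0.6]
width: 87.9
```

Run:
```python
from mv import *
o,p,r=st(); print(o['t'],p.round(1),r.as_matrix().round(3),o['qpos'].round(2),o['ft_force'])
rel([481.5,227,265],downR(0))
```

```text
3.3167 [481.6 227.  265.1] [[-0.231  0.973  0.   ]
 [ 0.973  0.231  0.   ]
 [ 0.     0.    -1.   ]] [ 0.42  0.5   1.92 -0.    0.72  0.19] [-0.7114349   0.00866907 -0.62034965]
shift tool mm [-0.01 -0.07  0.08] norm 0.1
turn deg (tool) [ 0.02 -0.   13.33]
```

Emit:
jog_arm([
  [[0,0,0.005,0,0,6.65,-1],[0,0,0.015,0,0,6.65,-1],[0,0,0.02,0,0,0,-1],[0,0,0.02,0,0,0,-1],[0,0,0.01,0,0,0,-1],[0,0,0.006,0,0,0,-1],[0,0,0.004,0,0,0,-1],[0,0,0,0,0,0,-1]],
])

```text
t: 3.98
ee_pos: [481.4, 227.0, 184.7]
orientation: [-2.214, -2.228, 0.001]
ft_force: [0.0, 0.0, 0.3]
width: 87.7
```

Run:
```python
from mv import *
o,p,r=st(); print(o['t'],p.round(1),r.as_matrix().round(3),o['ft_force'])
for n in('top','scene'):
    im=ctrl.get_image(n)[:,:,::-1]; x,y=(203,241) if n=='top' else (349,213)
    cv2.imwrite(f'pics/g_{n}.png',cv2.resize(im[y-60:y+60,x-60:x+60],None,fx=5,fy=5))
```

```text
3.9833 [481.4 227.  184.7] [[-0.006  1.    -0.   ]
 [ 1.     0.006 -0.   ]
 [-0.    -0.    -1.   ]] [0.04791711 0.02758179 0.33767055]
```

View pics/g_scene.png

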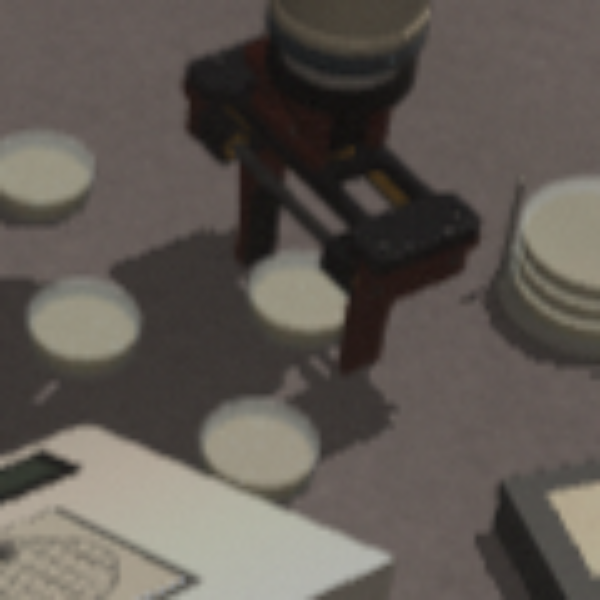

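View pics/g_top.png

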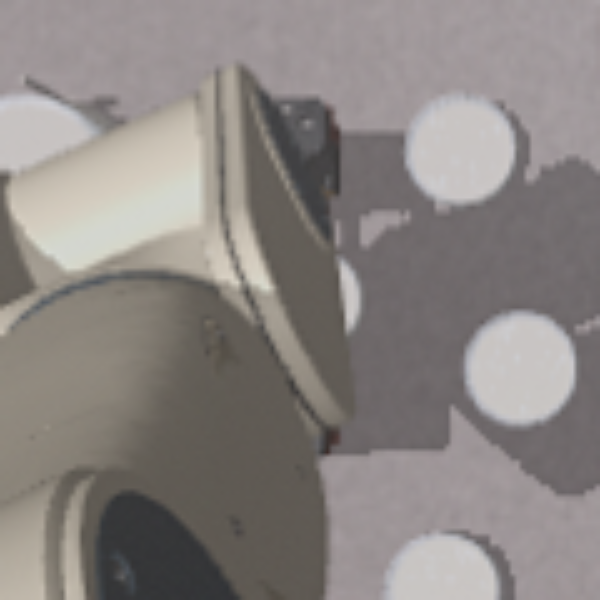

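Emit:
jog_arm([
  [[0,0,0,0,0,0,-0.8],[0,0,0,0,0,0,-0.65],[0,0,0,0,0,0,-0.55],[0,0,0,0,0,0,-0.48],[0,0,0,0,0,0,-0.44],[0,0,0,0,0,0,-0.41],[0,0,0,0,0,0,-0.38],[0,0,0,0,0,0,-0.35],[0,0,0,0,0,0,-0.3],[0,0,0,0,0,0,-0.2],[0,0,0,0,0,0,-0.2]],
])

```text
t: 5.0
ee_pos: [481.3, 227.0, 185.1]
orientation: [-2.214, -2.228, 0.0]
ft_force: [-1.3, -0.2, 4.0]
width: 61.2
```

Emit:
jog_arm([
  [[0,0,-0.004,0,0,0,-0.2],[0,0,-0.01,0,0,0,-0.2],[0,0,-0.025,0,0,0,-0.2],[0,0,-0.035,0,0,0,-0.2],[0,0,-0.035,0,0,0,-0.2],[0,0,-0.03,0,0,0,-0.2],[0,0,-0.02,0,0,0,-0.2],[0,0,-0.006,0,0,0,-0.2]],
])

```text
t: 5.67
ee_pos: [482.3, 227.4, 354.3]
orientation: [2.213, 2.227, 0.01]
ft_force: [0.7, -0.9, -0.5]
width: 61.4
```

Run:
```python
from mv import *
o,p,r=st(); print(o['t'],p.round(1),o['width'],o['ft_force'].round(2),o['moment'].round(3))
im=ctrl.get_image('scene')[:,:,::-1]; cv2.imwrite('pics/lift.png',cv2.resize(im[80:280,240:460],None,fx=3,fy=3))
rel(S(6,0,265),stgR(-1)); print(S(6,0,265))
```

```text
5.6667 [482.3 227.4 354.3] 61.387106474100335 [ 0.74 -0.93 -0.52] [-0.074  0.008  0.026]
shift tool mm [-298.03   41.85    5.49] norm 301.0
turn deg (tool) [-23.31  23.19  87.54]
[525.90316998 -70.43666584 347.496732  ]
```

View pics/lift.png

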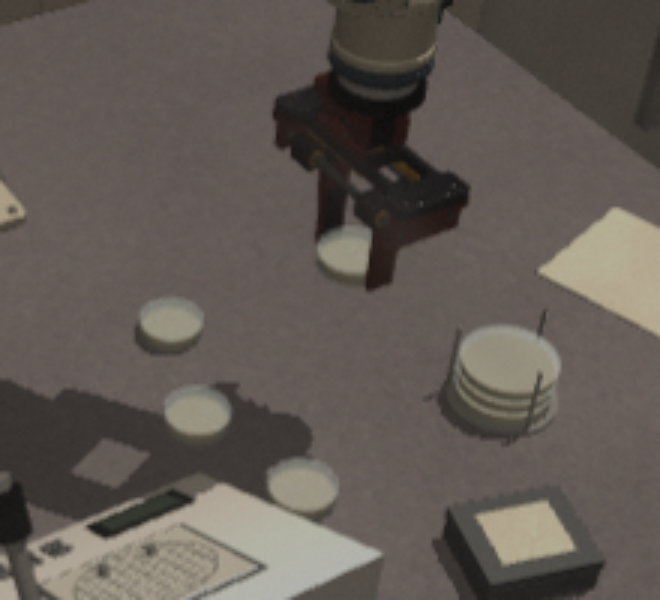

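Emit:
jog_arm([
  [[-0.02,0.0028,0.0004,0,0,0,-0.2],[-0.037,0.0052,0.0007,0,0,0,-0.2],[-0.041,0.0057,0.0007,0,0,0,-0.2],[-0.041,0.0057,0.0007,0,0,0,-0.2],[-0.041,0.0057,0.0007,0,0,0,-0.2],[-0.041,0.0057,0.0007,0,0,0,-0.2],[-0.04,0.0056,0.0007,0,0,0,-0.2],[-0.037,0.0055,0.0007,0,0,0,-0.2],[0,0,0,-1.665,1.656,6.253,-0.2],[0,0,0,-1.665,1.656,6.253,-0.2],[0,0,0,-1.665,1.656,6.253,-0.2],[0,0,0,-1.665,1.656,6.253,-0.2],[0,0,0,-1.665,1.656,6.253,-0.2],[0,0,0,-1.665,1.656,6.253,-0.2],[0,0,0,-1.665,1.656,6.253,-0.2],[0,0,0,-1.665,1.656,6.253,-0.2],[0,0,0,-1.665,1.656,6.253,-0.2],[0,0,0,-1.665,1.656,6.253,-0.2],[0,0,0,-1.665,1.656,6.253,-0.2],[0,0,0,-1.665,1.656,6.253,-0.2]],
])

```text
t: 7.38
ee_pos: [524.6, -70.7, 343.1]
orientation: [-3.038, -0.361, -0.709]
ft_force: [-0.3, 0.0, -0.6]
width: 61.2
```

Run:
```python
from mv import *
o,p,r=st(); print(o['t'],p.round(1),o['qpos'].round(2),o['width'],o['ft_force'].round(2),o['moment'].round(3))
rel(S(6,0,265),stgR(-1)); print(S(6,0,265))
```

```text
7.3833 [524.6 -70.7 343.1] [-0.19  0.32  2.01  0.35  0.4   0.85] 61.24179660974236 [-0.31  0.03 -0.64] [-0.059  0.34  -0.033]
shift tool mm [ 3.13  0.22 -3.32] norm 4.6
turn deg (tool) [-3.19  3.71 12.22]
[525.90316998 -70.43666584 347.496732  ]
```

Emit:
jog_arm([
  [[0,0,0,-1.6,1.85,6.1,-0.2],[0,0,0,-1.6,1.85,6.1,-0.2],[0,0,0,0,0,0,-0.2],[0,0,0,0,0,0,-0.2]],
])

```text
t: 7.72
ee_pos: [524.6, -70.5, 343.5]
orientation: [-3.033, -0.031, -0.809]
ft_force: [0.9, 0.7, -0.3]
width: 61.0
```

Run:
```python
from mv import *
o,p,r=st(); print(o['t'],p.round(1),o['qpos'].round(2),o['width'],o['ft_force'].round(2),o['moment'].round(3))
rel(S(6,0,200),stgR(-1))
for n in('top','scene'):
    im=ctrl.get_image(n)[:,:,::-1]; cv2.imwrite(f'pics/hov_{n}.png',im)
```

```text
7.7167 [524.6 -70.5 343.5] [-0.18  0.31  2.03  0.33  0.3   1.08] 61.00669828125472 [ 0.89  0.67 -0.33] [-0.025  0.431  0.031]
shift tool mm [3.280e+00 6.000e-02 6.214e+01] norm 62.2
turn deg (tool) [-0.11  0.14  0.55]
```

View pics/hov_scene.png

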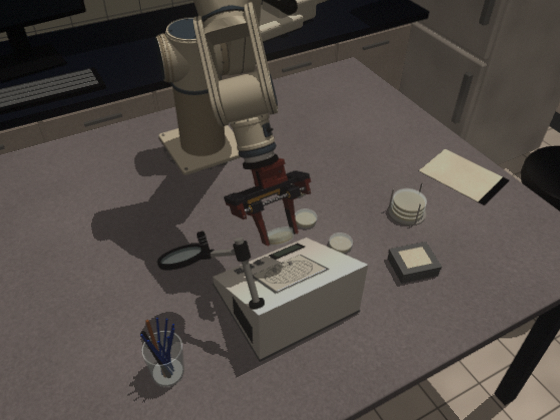

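View pics/hov_top.png

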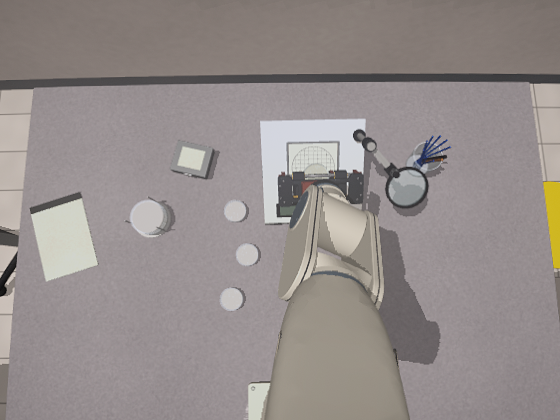

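Emit:
jog_arm([
  [[0.0033,0,0.01,0,0,0.5,-0.2],[0,0,0.02,0,0,0,-0.2],[0,0,0.02,0,0,0,-0.2],[0,0,0.012,0,0,0,-0.2],[0,0,0.007,0,0,0,-0.2],[0,0,0.002,0,0,0,-0.2],[0,0,0,0,0,0,-0.2],[0,0,0,0,0,0,-0.2]],
])

```text
t: 8.48
ee_pos: [563.7, -70.3, 285.1]
orientation: [-3.03, -0.013, -0.814]
ft_force: [-0.6, 0.6, -0.6]
width: 61.6
```

```bash
cat > chk.py <<'E'
from mv import *
o,p,r=st(); print(round(o['t'],2),p.round(1),o['qpos'].round(2),round(o['width'],1),'F stage',(A.T@o['ft_force']).round(2),'M',o['moment'].round(3),'TCP stage',(A.T@(p-O)).round(2))
E
python3 - <<'E'
from chk import *
rel(S(6,0,186),stgR(-1))
for n in('top','scene'):
    im=ctrl.get_image(n)[:,:,::-1]; cv2.imwrite(f'pics/low_{n}.png',cv2.resize(im[120:300,230:400],None,fx=3.5,fy=3.5))
E
```

```text
8.48 [563.7 -70.3 285.1] [-0.16  0.46  1.98  0.45  0.2   0.97] 61.6 F stage [-0.85  0.57 -0.22] M [ 0.02   0.361 -0.046] TCP stage [  7.52  -0.23 192.05]
shift tool mm [-1.53 -0.22  6.05] norm 6.2
turn deg (tool) [-0.06 -0.06 -0.13]
```

View pics/low_scene.png

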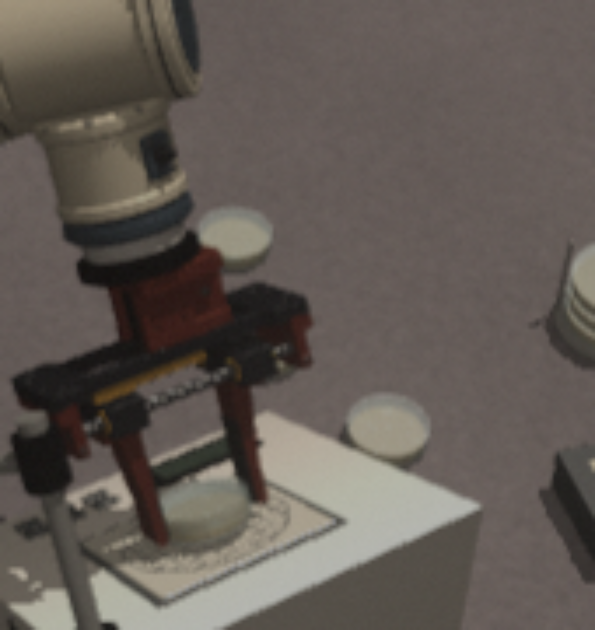

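Emit:
jog_arm([
  [[-0.0005,0,0.001,0,0,0,-0.2],[-0.0005,0,0.001,0,0,0,-0.2],[-0.0005,0,0.001,0,0,0,-0.2],[0,0,0.001,0,0,0,-0.2],[0,0,0.0005,0,0,0,-0.2],[0,0,0,0,0,0,-0.2]],
])

```text
t: 9.08
ee_pos: [564.6, -70.2, 280.2]
orientation: [-3.03, -0.013, -0.813]
ft_force: [0.7, 0.1, -0.9]
width: 61.6
```

```bash
python3 chk.py
```

```text
9.08 [564.6 -70.2 280.2] [-0.16  0.47  1.98  0.47  0.19  0.95] 61.6 F stage [ 0.19  0.1  -1.1 ] M [-0.021  0.397 -0.057] TCP stage [  5.86  -0.19 187.33]
```

Emit:
jog_arm([
  [[0,0,0.0005,0,0,0,-0.2],[0,0,0.0005,0,0,0,-0.2],[0,0,0.0005,0,0,0,-0.2],[0,0,0,0,0,0,-0.2]],
])

```text
t: 9.42
ee_pos: [565.4, -70.2, 278.9]
orientation: [-3.03, -0.012, -0.813]
ft_force: [-0.4, -0.7, 0.3]
width: 61.3
```

```bash
python3 chk.py
```

```text
9.42 [565.4 -70.2 278.9] [-0.16  0.48  1.98  0.48  0.19  0.95] 61.3 F stage [-0.2  -0.68  0.48] M [ 0.001  0.419 -0.029] TCP stage [ 5.8500e+00 -1.8000e-01  1.8584e+02]
```

Emit:
jog_arm([
  [[0,0,0.0003,0,0,0,-0.2],[0,0,0.0003,0,0,0,-0.2],[0,0,0.0003,0,0,0,-0.2],[0,0,0,0,0,0,-0.2]],
])

```text
t: 9.75
ee_pos: [565.8, -70.2, 278.1]
orientation: [-3.03, -0.012, -0.813]
ft_force: [-0.8, 1.0, -0.3]
width: 61.5
```

```bash
python3 chk.py
```

```text
9.75 [565.8 -70.2 278.1] [-0.16  0.48  1.98  0.48  0.19  0.95] 61.5 F stage [-0.84  1.04  0.09] M [0.068 0.4   0.039] TCP stage [ 5.8700e+00 -1.8000e-01  1.8499e+02]
```

Emit:
jog_arm([
  [[0,0,0.0003,0,0,0,-0.2],[0,0,0.0003,0,0,0,-0.2],[0,0,0,0,0,0,-0.2]],
])

```text
t: 10.0
ee_pos: [565.8, -70.2, 278.1]
orientation: [-3.03, -0.013, -0.814]
ft_force: [-4.4, -0.3, 5.9]
width: 61.4
```

```bash
python3 chk.py
```

```text
10.0 [565.8 -70.2 278.1] [-0.16  0.48  1.98  0.48  0.19  0.95] 61.4 F stage [-0.84 -0.22  7.25] M [-0.022  0.537  0.004] TCP stage [  5.89  -0.2  184.94]
```

Emit:
jog_arm([
  [[0,0,-0.0006,0,0,0,-0.2],[-0.0007,0,0,0,0,0,-0.2],[-0.0007,0,0,0,0,0,-0.2],[-0.0007,0,0,0,0,0,-0.2],[-0.0007,0,0,0,0,0,-0.2],[0,0,0,0,0,0,-0.2]],
])

```text
t: 10.5
ee_pos: [563.3, -70.2, 276.7]
orientation: [-3.03, -0.012, -0.813]
ft_force: [-0.7, -0.1, 1.5]
width: 61.3
```

```bash
python3 chk.py
```

```text
10.5 [563.3 -70.2 276.7] [-0.16  0.48  1.98  0.5   0.19  0.93] 61.3 F stage [ 0.1  -0.13  1.63] M [-0.053  0.403  0.025] TCP stage [  2.99  -0.2  184.95]
```

Emit:
jog_arm([
  [[-0.0006,0,0,0,0,0,-0.2],[-0.0006,0,0,0,0,0,-0.2],[0,0,0,0,0,0,-0.2]],
])

```text
t: 10.75
ee_pos: [562.2, -70.2, 276.0]
orientation: [-3.03, -0.013, -0.813]
ft_force: [-0.1, -0.2, 0.4]
width: 61.4
```

```bash
python3 chk.py
```

```text
10.75 [562.2 -70.2 276. ] [-0.17  0.48  1.98  0.5   0.18  0.92] 61.4 F stage [ 0.06 -0.2   0.38] M [-0.064  0.371 -0.03 ] TCP stage [ 1.6800e+00 -1.6000e-01  1.8497e+02]
```

Emit:
jog_arm([
  [[-0.0006,0,0,0,0,0,-0.2],[-0.0006,0,0,0,0,0,-0.2],[0,0,0,0,0,0,-0.2]],
])

```text
t: 11.0
ee_pos: [561.4, -70.2, 275.6]
orientation: [-3.03, -0.012, -0.814]
ft_force: [0.2, -0.1, -0.6]
width: 61.6
```

```bash
python3 chk.py
```

```text
11.0 [561.4 -70.2 275.6] [-0.17  0.48  1.99  0.51  0.18  0.92] 61.6 F stage [-0.14 -0.13 -0.58] M [-0.033  0.281 -0.043] TCP stage [ 7.7000e-01 -1.8000e-01  1.8504e+02]
```

Emit:
jog_arm([
  [[-0.0005,0,0,0,0,0,-0.2],[-0.0005,0,0,0,0,0,-0.2],[0,0,0,0,0,0,-0.2]],
])

```text
t: 11.25
ee_pos: [560.9, -70.3, 275.5]
orientation: [-3.03, -0.012, -0.816]
ft_force: [3.1, 1.0, 1.5]
width: 61.2
```

Run:
```python
from chk import *
for n in('top','scene'):
    im=ctrl.get_image(n)[:,:,::-1]; cv2.imwrite(f'pics/pin_{n}.png',cv2.resize(im[180:310,210:370],None,fx=4,fy=4,interpolation=cv2.INTER_CUBIC))
```

```text
11.25 [560.9 -70.3 275.5] [-0.17  0.48  1.99  0.52  0.18  0.91] 61.2 F stage [ 3.45  0.98 -0.22] M [ 0.232 -0.228  0.079] TCP stage [  0.35  -0.21 185.14]
```

View pics/pin_scene.png

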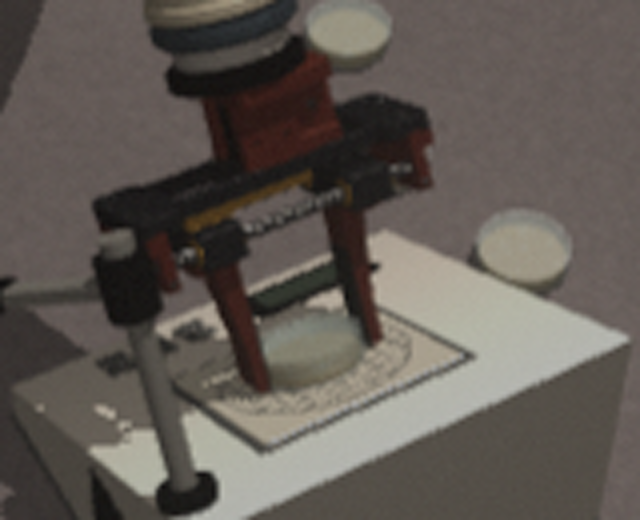

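Emit:
jog_arm([
  [[0,-0.0003,0.0002,0,0,0,-0.2],[0,0,0,0,0,0,-0.38],[0,0,0,0,0,0,-0.42],[0,0,0,0,0,0,-0.46],[0,0,0,0,0,0,-0.5],[0,0,0,0,0,0,-0.6],[0,0,0,0,0,0,-0.75],[0,0,0,0,0,0,-0.9],[0,0,0,0,0,0,-1],[0,0,0,0,0,0,-1]],
])

```text
t: 12.18
ee_pos: [560.5, -69.9, 274.8]
orientation: [-3.03, -0.012, -0.813]
ft_force: [-0.4, 0.7, 0.3]
width: 87.4
```

Run:
```python
from chk import *
im=ctrl.get_image('scene')[:,:,::-1]; cv2.imwrite(f'pics/rel.png',cv2.resize(im[180:310,210:370],None,fx=4,fy=4,interpolation=cv2.INTER_CUBIC))
```

```text
12.18 [560.5 -69.9 274.8] [-0.17  0.48  1.99  0.52  0.18  0.91] 87.4 F stage [-0.22  0.74  0.51] M [-0.009  0.329 -0.027] TCP stage [-4.100e-01  1.400e-01  1.848e+02]
```

View pics/rel.png

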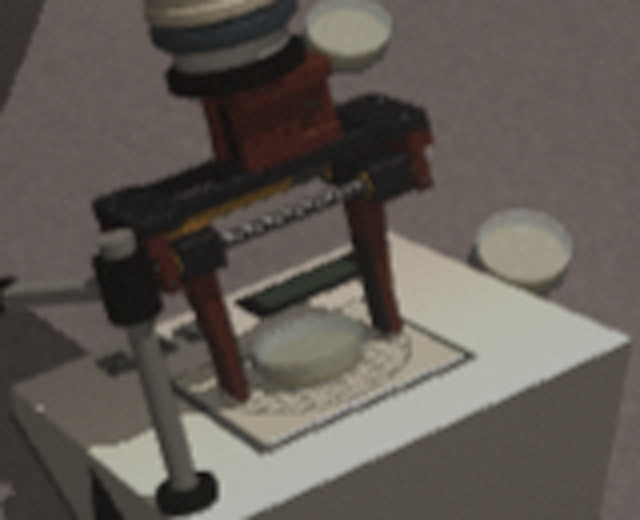

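Emit:
jog_arm([
  [[0,0,-0.006,0,0,0,-1],[0,0,-0.014,0,0,0,-1],[0,0,-0.03,0,0,0,-1],[0,0,-0.04,0,0,0,-1],[0,0,-0.04,0,0,0,-1],[0,0,-0.03,0,0,0,-1],[0,0,-0.01,0,0,0,-1],[0.002,0.015,0,0,0,0,-1],[0.0045,0.034,0,0,0,0,-1],[0.0045,0.034,0,0,0,0,-1],[0.0045,0.034,0,0,0,0,-1],[0.0035,0.034,0,0,0,0,-0.4],[0.002,0.018,0,0,0,0,-0.4],[0,0,0,0,0,0,-0.4],[0,0,0,0,0,0,-0.4]],
])

```text
t: 13.48
ee_pos: [494.8, -240.5, 431.4]
orientation: [-3.03, -0.009, -0.811]
ft_force: [0.5, 0.9, 0.9]
width: 64.5
```

Run:
```python
from chk import *
rel(S(20.7,-168.7,345),stgR(-1))
for n in('top','scene'):
    im=ctrl.get_image(n)[:,:,::-1]; cv2.imwrite(f'pics/h1_{n}.png',im)
    c=im[180:340,140:370] if n=='scene' else im[100:240,240:460]
    cv2.imwrite(f'pics/h1z_{n}.png',cv2.resize(c,None,fx=3.4,fy=3.4,interpolation=cv2.INTER_CUBIC))
```

```text
13.48 [ 494.8 -240.5  431.4] [-0.53  0.22  1.91  0.47  0.61  0.7 ] 64.5 F stage [0.87 0.87 0.57] M [-0.015  0.364  0.063] TCP stage [  19.47 -169.7   354.05]
shift tool mm [ 1.23 -1.    9.06] norm 9.2
turn deg (tool) [-0.04  0.02 -0.27]
```

View pics/h1z_scene.png

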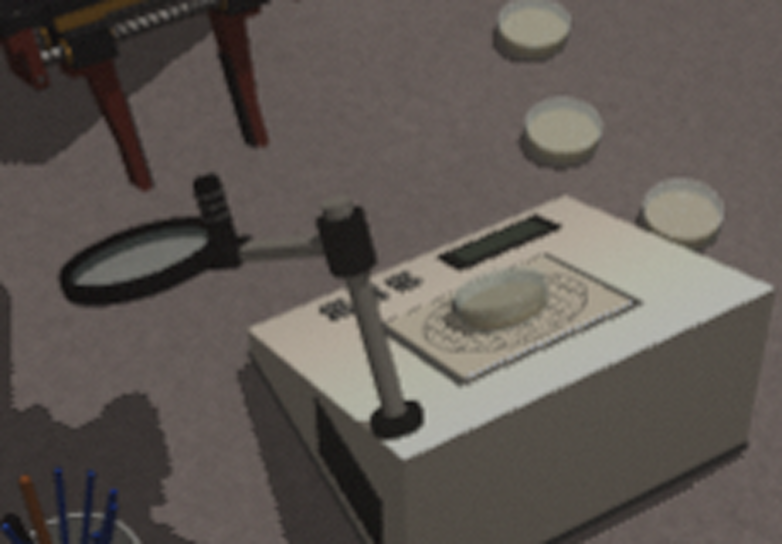

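View pics/h1z_top.png

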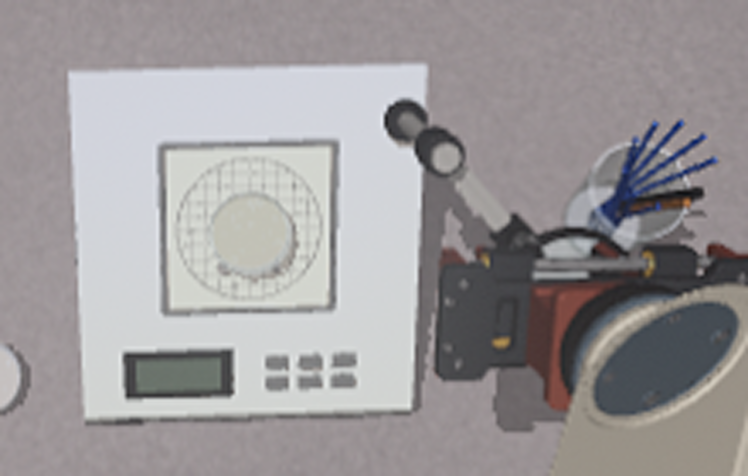

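Run:
```python
from mv import *
def hp(q,z): 
    f=np.arctan2(115,-80)+q; return S(80+80*np.cos(f),-115+80*np.sin(f),z)
for q in (1.66,1.70,1.74):
    print(q,[(n,proj(n,[hp(q,z) for z in(164,150,122)]).round(1).tolist()) for n in('top','scene')])
for n in('scene','top'): print([(d['uv'],d['p']) for d in ctrl.landmark_of('handle',n)])
im=cv2.imread('pics/scene0.png'); c=im[215:285,150:260]; cv2.imwrite('pics/hz.png',cv2.resize(c,None,fx=7,fy=7,interpolation=cv2.INTER_CUBIC))
im=cv2.imread('pics/top0.png'); c=im[120:220,350:450]; cv2.imwrite('pics/hzt.png',cv2.resize(c,None,fx=6,fy=6,interpolation=cv2.INTER_CUBIC))
```

```text
1.66 [('top', [[395.2, 175.6], [393.5, 173.8], [390.2, 170.6]]), ('scene', [[200.6, 231.1], [202.6, 237.6], [206.5, 250.4]])]
1.7 [('top', [[396.3, 174.6], [394.6, 172.9], [391.3, 169.7]]), ('scene', [[199.8, 231.8], [201.8, 238.3], [205.7, 251.1]])]
1.74 [('top', [[397.5, 173.6], [395.7, 171.9], [392.3, 168.7]]), ('scene', [[199.1, 232.4], [201.0, 238.9], [205.0, 251.8]])]
[([202.0, 237.1], 0.92)]
[([393.7, 170.9], 0.75)]
```

View pics/hz.png

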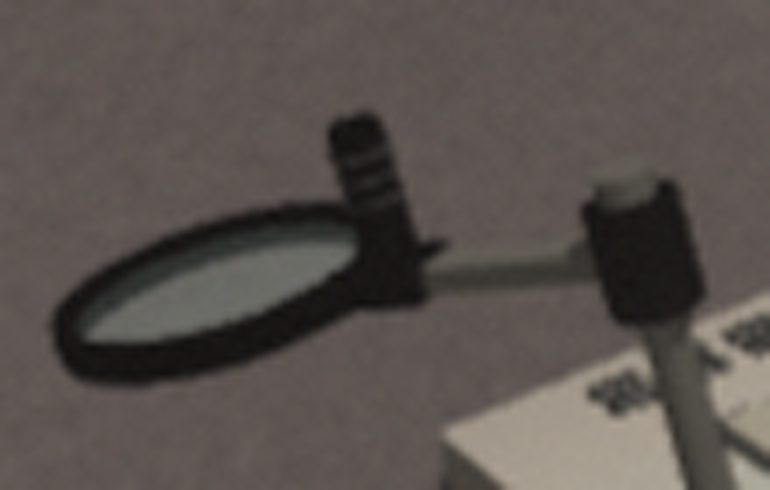

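View pics/hzt.png

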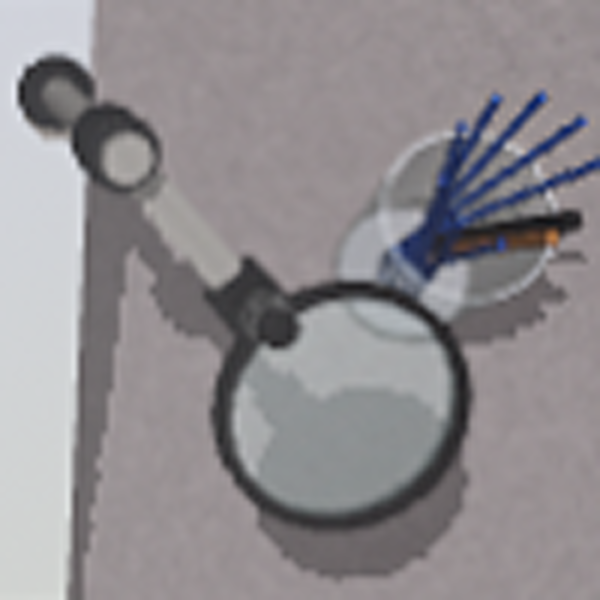

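Emit:
jog_arm([
  [[0.0012,-0.001,0.01,0,0,0,-0.4],[0,0,0.015,0,0,0,-0.4],[0,0,0.01,0,0,0,-0.4],[0,0,0.005,0,0,0,-0.4],[0,0,0,0,0,0,-0.2],[0,0,0,0,0,0,0],[0,0,0,0,0,0,0.2],[0,0,0,0,0,0,0.4],[0,0,0,0,0,0,0.5],[0,0,0,0,0,0,0.58],[0,0,0,0,0,0,0.64],[0,0,0,0,0,0,0.8],[0,0,0,0,0,0,1]],
])

```text
t: 14.77
ee_pos: [515.9, -239.0, 398.4]
orientation: [-3.031, -0.012, -0.814]
ft_force: [-2.9, -2.7, 1.4]
width: 15.4
```

Run:
```python
from chk import *
im=ctrl.get_image('scene')[:,:,::-1]
cv2.imwrite(f'pics/h2.png',cv2.resize(im[170:330,140:370],None,fx=3.4,fy=3.4,interpolation=cv2.INTER_CUBIC))
```

```text
14.77 [ 515.9 -239.   398.4] [-0.51  0.29  1.9   0.5   0.55  0.67] 15.4 F stage [-1.86 -2.64  2.71] M [-0.38   0.67  -0.255] TCP stage [  21.27 -168.41  314.95]
```

View pics/h2.png

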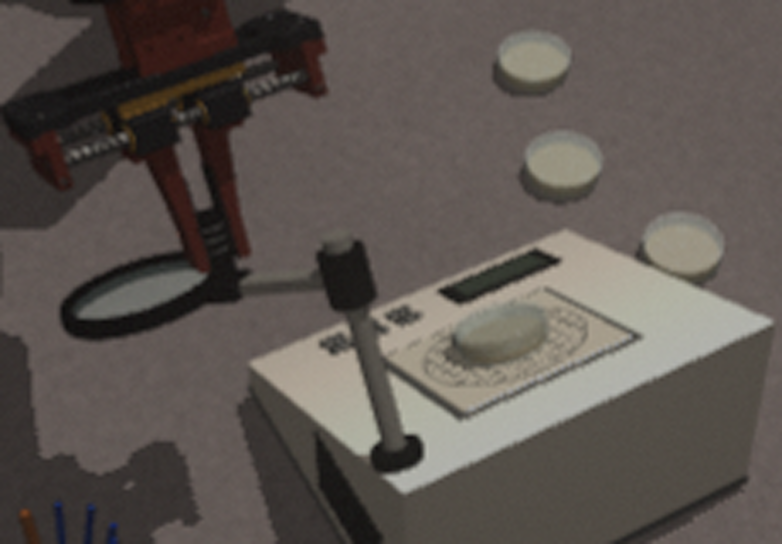

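Run:
```python
import numpy as np
f0=np.arctan2(115,-80)
f=np.linspace(f0+1.70,f0,21); p=np.c_[80+80*np.cos(f),-115+80*np.sin(f)]
print(p[0],p[-1]); d=np.diff(p,axis=0); print(np.c_[d[:,0],-d[:,1]].round(1).tolist(), p[::5].round(1))
```

```text
[  20.76125711 -168.76589384] [ 34.31484094 -49.32758386]
[[-4.4, -5.2], [-3.9, -5.6], [-3.4, -5.9], [-2.9, -6.2], [-2.4, -6.4], [-1.8, -6.6], [-1.2, -6.7], [-0.7, -6.8], [-0.1, -6.8], [0.5, -6.8], [1.1, -6.7], [1.6, -6.6], [2.2, -6.4], [2.7, -6.2], [3.2, -6.0], [3.7, -5.7], [4.2, -5.3], [4.6, -5.0], [5.0, -4.6], [5.4, -4.1]] [[  20.8 -168.8]
 [   3.9 -139.6]
 [   0.5 -106. ]
 [  11.3  -74. ]
 [  34.3  -49.3]]
```

Do the first quarter and check forces.

Emit:
jog_arm([
  [[-0.0044,-0.0052,0,0,0,0,1],[-0.0039,-0.0056,0,0,0,0,1],[-0.0034,-0.0059,0,0,0,0,1],[-0.0029,-0.0062,0,0,0,0,1],[-0.0024,-0.0064,0,0,0,0,1]],
])

```text
t: 15.23
ee_pos: [499.4, -210.6, 388.9]
orientation: [-3.033, -0.01, -0.811]
ft_force: [-16.3, -13.1, 2.7]
width: 15.2
```

```bash
python3 chk.py
```

```text
15.23 [ 499.4 -210.6  388.9] [-0.48  0.26  1.96  0.5   0.5   0.69] 15.2 F stage [-12.91 -12.93  10.52] M [-1.822  2.529 -1.415] TCP stage [   2.42 -139.87  314.84]
```

Emit:
jog_arm([
  [[-0.0023,-0.0066,0,0,0,0,1],[-0.0017,-0.0067,0,0,0,0,1],[-0.0012,-0.0068,0,0,0,0,1],[-0.0001,-0.0068,0,0,0,0,1],[0.0005,-0.0068,0,0,0,0,1]],
])

```text
t: 15.65
ee_pos: [495.6, -176.1, 386.7]
orientation: [-3.031, -0.01, -0.811]
ft_force: [-5.0, -7.3, -2.1]
width: 15.6
```

```bash
python3 chk.py
```

```text
15.65 [ 495.6 -176.1  386.7] [-0.41  0.24  2.    0.48  0.46  0.77] 15.6 F stage [-5.43 -7.26  0.7 ] M [-0.936  1.071 -0.806] TCP stage [  -1.61 -105.33  314.7 ]
```

Emit:
jog_arm([
  [[0.0011,-0.0067,0,0,0,0,1],[0.0016,-0.0066,0,0,0,0,1],[0.0022,-0.0064,0,0,0,0,1],[0.0027,-0.0062,0,0,0,0,1],[0.0032,-0.006,0,0,0,0,1]],
])

```text
t: 16.07
ee_pos: [505.5, -144.2, 392.6]
orientation: [-3.031, -0.01, -0.814]
ft_force: [-1.9, -8.3, -3.5]
width: 15.2
```

```bash
python3 chk.py
```

```text
16.07 [ 505.5 -144.2  392.6] [-0.34  0.23  2.    0.41  0.45  0.89] 15.2 F stage [-3.43 -8.3  -2.01] M [-1.002  0.902 -0.876] TCP stage [ 10.19 -73.53 314.61]
```

Emit:
jog_arm([
  [[0.0037,-0.0057,0,0,0,0,1],[0.0042,-0.0053,0,0,0,0,1],[0.0046,-0.005,0,0,0,0,1],[0.005,-0.0046,0,0,0,0,1],[0.0054,-0.0041,0,0,0,0,1],[0,0,0,0,0,0,1]],
])

```text
t: 16.57
ee_pos: [525.8, -119.2, 404.3]
orientation: [-3.031, -0.012, -0.814]
ft_force: [3.1, -3.9, -3.0]
width: 15.3
```

Run:
```python
from chk import *
for n in('top','scene'):
    im=ctrl.get_image(n)[:,:,::-1]; cv2.imwrite(f'pics/m1_{n}.png',im)
```

```text
16.57 [ 525.8 -119.2  404.3] [-0.28  0.23  1.96  0.33  0.46  1.03] 15.3 F stage [ 1.19 -3.98 -4.15] M [-0.679  0.254 -0.562] TCP stage [ 33.83 -48.73 314.51]
```

View pics/m1_scene.png

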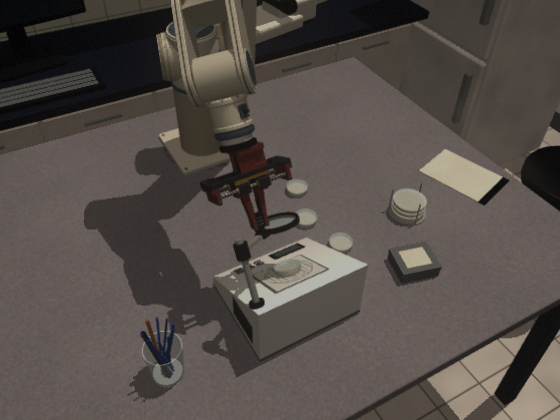

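Emit:
jog_arm([
  [[0,0,0,0,0,0,0.6],[0,0,0,0,0,0,0.55],[0,0,0,0,0,0,0.4],[0,0,0,0,0,0,0.2],[0,0,0,0,0,0,0],[0,0,-0.01,0,0,0,0],[0,0,-0.025,0,0,0,0],[0,0,-0.025,0,0,0,0],[-0.02,-0.02,0,0,0,0,0],[-0.025,-0.03,0,0,0,0,0],[-0.025,-0.03,0,0,0,0,0],[-0.025,-0.03,0,0,0,0,0],[-0.025,-0.03,0,0,0,0,0],[-0.025,-0.03,0,0,0,0,0],[-0.01,-0.02,0,0,0,0,0],[0,0,0,0,0,0,0]],
])

```text
t: 18.0
ee_pos: [362.1, 65.2, 381.1]
orientation: [-3.031, -0.015, -0.809]
ft_force: [0.0, 0.3, 0.3]
width: 43.9
```

```bash
cat > lensq.py <<'E'
from mv import *
from scipy.ndimage import map_coordinates
import sys
tag=sys.argv[1]
def L(q,r): 
    f=np.arctan2(115,-80)+q; return np.array([80+r*np.cos(f),-115+r*np.sin(f)])
th=np.linspace(0,2*np.pi,180)
for n in ('top','scene'):
    im=ctrl.get_image(n)[:,:,::-1].copy(); cv2.imwrite(f'pics/{tag}_{n}.png',im)
    g=cv2.cvtColor(im,cv2.COLOR_BGR2GRAY).astype(float); best=[]
    for q in np.arange(-.3,.31,.005):
        l=L(q,140)
        v=np.mean([map_coordinates(g,proj(n,np.array([S(l[0]+r*np.cos(a),l[1]+r*np.sin(a),z) for a in th])).T[::-1],order=1).mean() for r,z in((46,122),(48,122),(48,116))])
        best.append((round(v,1),round(q,3)))
    best.sort(); print(n,best[:6]); q=best[0][1]
    print('handle top pred',proj(n,[S(*L(q,80),164)]).round(1), 'q0', proj(n,[S(*L(0,80),164)]).round(1),'lens c q0',proj(n,[S(0,0,122)]).round(1))
    b=cv2.resize(im,None,fx=5,fy=5,interpolation=cv2.INTER_CUBIC)
    for rr,c in((50,(0,0,255)),(42,(0,255,255))):
        pts=((proj(n,np.array([S(rr*np.cos(a),rr*np.sin(a),122) for a in th]))+.5)*5-.5).round().astype(int)
        cv2.polylines(b,[pts.reshape(-1,1,2)],True,c,1)
    b=b[550:1150,1250:2050] if n=='top' else b[950:1550,1050:1850]
    cv2.imwrite(f'pics/{tag}z_{n}.png',b)
E
python3 chk.py; python3 lensq.py m2
```

```text
18.0 [362.1  65.2 381.1] [ 0.17 -0.    2.31 -0.25  0.33  1.95] 43.9 F stage [0.17 0.29 0.25] M [-0.015  0.428 -0.058] TCP stage [-117.85  137.35  375.28]
top [(np.float64(77.5), np.float64(-0.015)), (np.float64(78.2), np.float64(-0.02)), (np.float64(78.8), np.float64(-0.01)), (np.float64(80.9), np.float64(-0.025)), (np.float64(82.5), np.float64(-0.005)), (np.float64(85.8), np.float64(-0.03))]
handle top pred [[341.4 169.4]] q0 [[341.7 169.9]] lens c q0 [[317.  180.4]]
scene [(np.float64(40.3), np.float64(-0.01)), (np.float64(40.4), np.float64(-0.015)), (np.float64(40.7), np.float64(-0.005)), (np.float64(40.8), np.float64(-0.02)), (np.float64(41.3), np.float64(0.0)), (np.float64(41.6), np.float64(-0.025))]
handle top pred [[256.4 212.4]] q0 [[256.1 212.4]] lens c q0 [[275. 220.]]
```

View pics/m2z_top.png

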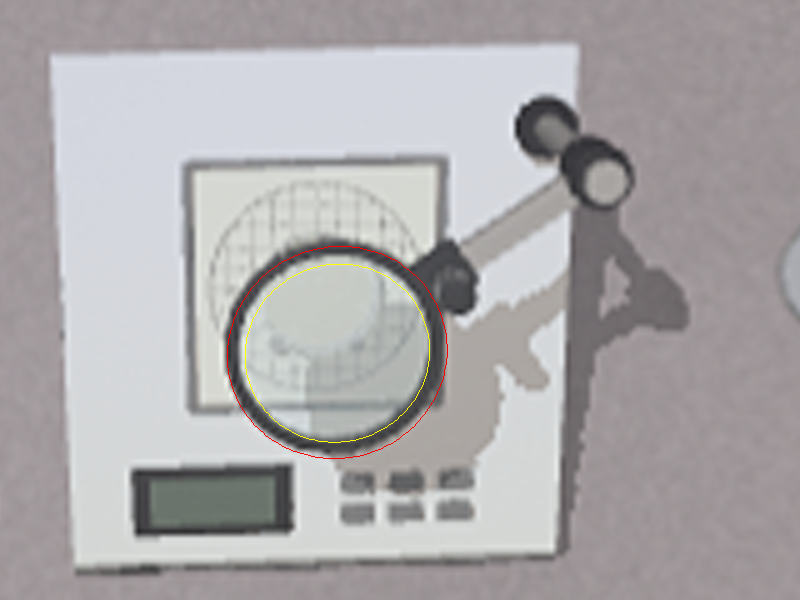

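View pics/m2z_scene.png

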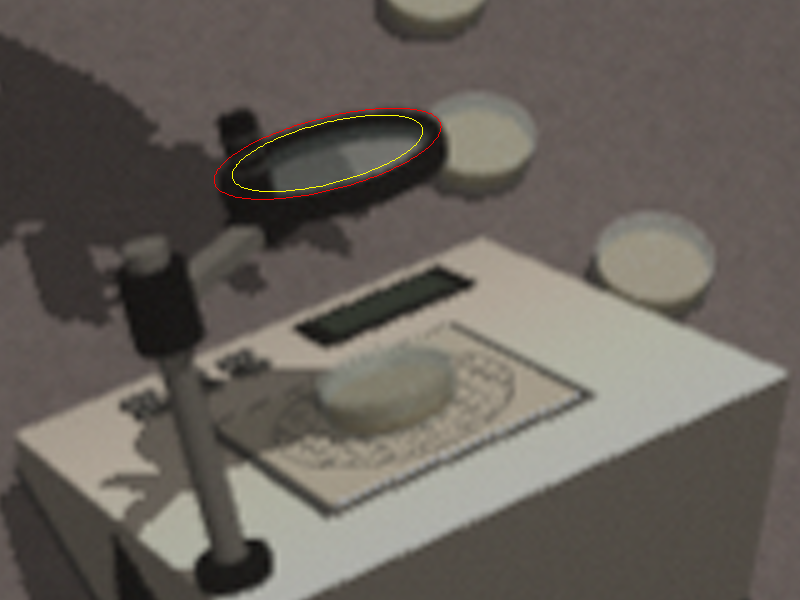

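Run:
```python
from dish import *
from mv import A,O,S,ctrl
for tag,n in (('h1','top'),('h1','scene'),('m2','scene')):
    c,a=hullm(n,cyl(S(0.6,0,0),31,18,A)); h=proj(n,cyl(S(.6,0,0),31,18,A))
    im=cv2.resize(cv2.imread(f'pics/{tag}_{n}.png'),None,fx=8,fy=8,interpolation=cv2.INTER_CUBIC)
    hh=cv2.convexHull(h.astype(np.float32)).reshape(-1,2); cv2.polylines(im,[((hh+.5)*8-.5).round().astype(int).reshape(-1,1,2)],True,(0,0,255),1)
    x,y=(c*8).astype(int); cv2.imwrite(f'pics/fd_{tag}_{n}.png',im[y-200:y+200,x-200:x+200]); print(c)
a=[cv2.imread(f'pics/fd_{t}.png') for t in('h1_top','m2_scene')]; cv2.imwrite('pics/fd.png',np.hstack(a))
print([(d['uv'],d['p']) for d in ctrl.landmark_of('dish_center','scene')])
for th in('dish_carrier','loop_cup','slide_box'):
    for d in ctrl.landmark_of(th,'top'): print(th,d['uv'])
```

```text
[313.14862695 167.78339029]
[287.49964967 267.64045591]
[287.49964967 267.64045591]
[([337.2, 244.6], 0.77), ([299.0, 188.2], 0.71), ([302.8, 219.0], 0.68), ([289.6, 266.0], 0.6)]
dish_carrier [151.1, 220.8]
dish_carrier [310.9, 177.2]
loop_cup [340.8, 166.6]
loop_cup [418.2, 163.5]
loop_cup [309.7, 180.9]
slide_box [190.9, 159.3]
```

View pics/fd.png

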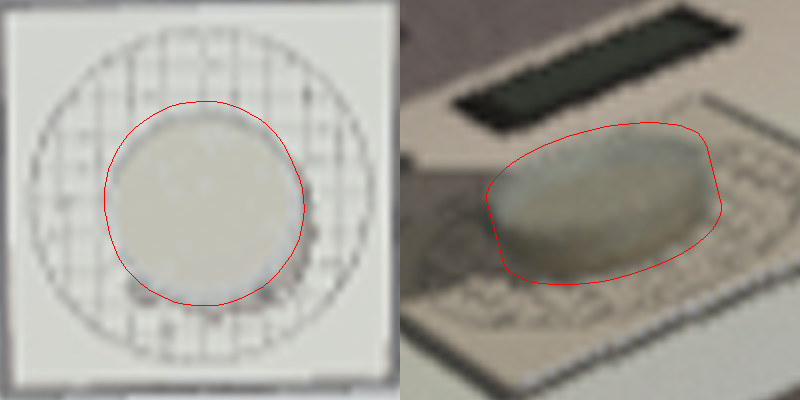

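```bash
python3 -c "
from workcell import ctrl
o=ctrl.get_obs();print(o['t'],o['ft_force']);print(ctrl.close_job())"
```

```text
18.3 [ 0.65957614 -0.17193928 -0.36949384]
the job is handed in; nothing more can be done
None
```

The leftmost small dish now sits lid up and flat on the sloping stage, resting against the stop pins. The magnifier is swung in over it. I handed the job in at 18.3 s, with the arm clear and touching nothing.

- **Dish:** It touched the plate at about 7 N and met the pins at about 3.5 N, and I let go there. Overlays in both camera views then showed it centred to within about 1–2 mm.
- **Grip:** I held it at the gripper's fixed force, half its maximum, which I take as 30 N per finger against the 40 N limit. There is no grip force reading to confirm that.
- **Magnifier:** I swung it in by gripping the handle. Early in the swing I was off the arc, and the lateral force on the tool reached about 18 N, so I corrected the path. The final angle measured about -0.015 rad in the top view and -0.01 in the scene view, about 2 mm at the lens. I left it there, since that is about what the measurement can resolve.
- **Bystanders:** In the last top view the best match for the carrier lay within 1 px of where it began. The cup (a second-ranked match) and the slide box lay 3–5 px off, which I take as detector scatter, since the robot never came near them.
- **Disagreement:** Raised parts such as the sleeve and lens showed about 1.5–3 px lower in the scene view than the given heights predict. The top view fitted well, so I relied on it.

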